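Find and mark the balance point of a stone bar

TASK

Slide the long stone bar along its wooden bed, capital end first, across the bed's edge until it only just tips over by its own weight onto the low catch, and stop there: nudge it gently and let go each time to see, without pressing it down or lifting it. Then mark its balance point: set the steel saddle astride the tipped bar directly above the edge, gently, and leave bar and saddle at rest there. Leave the other tools and stones alone.

Things in the scene. Friction and masses are not known exactly. Their poses are not given: they have to be found in the camera images.
- bed: Fixed wooden balancing bed: a block 110 wide (x), 200 long (y) and 70 mm high. Origin on the table under the middle of its fulcrum edge; the block runs from there to +y of its own frame, a low 18 mm base plate and the catch lie on the -y side. Two guide strips 10 mm wide and 14 mm high stand on it with 27 mm between them, from 30 to 110 mm behind the edge, and lead the bar along y.
- edge (a point): Middle of the fulcrum edge, on the bed's top face (70 mm above the table). Axes as the bed's: -y is the sliding direction, x runs along the edge.
- catch: Fixed low wooden cross-piece 80 x 12 mm on the bed's base plate, 120 mm beyond the edge, top 58 mm above the table (12 mm lower than the bed): the tipped bar comes to rest on it, about 0.1 rad from level. Origin at its underside.
- bar: Pale stone bar 360 mm long (y), 24 wide, 24 high, lying in the guides; origin at the middle of its underside. A capital at its -y end (last 43 mm, up to 36 wide and 32 high, underside flush). It weighs 0.45 to 0.75 kg; iron dowels hidden in it put the balance point anywhere within 40 mm of its middle. The start leaves it well behind the tipping point. A finger pressed against its end face keeps it from tipping by friction, so it only shows whether it tips when let go.
- bar_mid (a point): Centre of the stone bar (half-way along and half-way up); axes as the bar's.
- bar_rear (a point): Centre of the bar's plain rear end face (+y end), where it is pushed.
- bar_front (a point): Centre of the capital's end face (-y end).
- saddle: Small loose steel marking saddle, an upside-down U, 38 wide (x), 22 long (y), 51 mm high with an upright fin on top; 45 g. It stands on its legs on the table. Origin on the table between the legs. The gap between the legs is 30 mm (x) and 14 mm high, so it drops over the 24 mm bar with its y along the bar.
- saddle_grip (a point): Grip point in the upright fin, 40 mm above the saddle's feet; the fin is 12 mm thick (x), 20 mm long (y) and runs from 19 to 51 mm above the feet.
- saddle_seat (a point): Middle of the underside of the saddle's top plate (14 mm above its feet), which rests on the bar's top face.
- chisel_a: Bystander: dark steel chisel lying flat.
- chisel_b: Bystander: dark steel chisel lying beyond the bed.
- chisel_c: Bystander: chisel with wooden handle.
- offcut: Bystander: stone offcut 50 x 75 x 45 mm beyond the bed.
- mallet: Bystander: round wooden mallet standing on its head, 235 mm tall.
- tin: Bystander: aluminium can 90 mm tall.
- brush: Bystander: flat brush.
- trysquare: Bystander: try square.
There are look-alikes about, which are no part of the job. Of the things shaped like the saddle, the steel one is meant.

How it is judged:
On the way:
1. the bar has tipped by its own weight and rests on the edge and only lightly (under 0.45 N) on the catch, let go (angle between bar_mid's own z axis and vertical above 0.06 rad and contact force between bar and catch between 0.005 and 0.45 N and z of bar_mid in the frame of edge below 0.03 m and angle between the y axis of bar_mid and the y axis of bed, either way round below 0.2 rad and linear speed of bar below 0.02 m/s and contact force between bar and the fingers below 0.05 N and horizontal distance between saddle_seat and edge above 0.03 m), for 0.3 s.
At the end, for the whole second after the job is handed in: The bar rests tipped (over 0.06 rad) on the fulcrum edge, along the bed, pressing the catch with less than 0.45 N (balance point no more than about 6 to 10 mm past the edge); the saddle sits fully down astride the bar, within 8 mm of the edge measured along the bed; both are released and at rest (angle between bar_mid's own z axis and vertical above 0.06 rad and contact force between bar and catch between 0.005 and 0.45 N and z of bar_mid in the frame of edge below 0.03 m and angle between the y axis of bar_mid and the y axis of bed, either way round below 0.2 rad and linear speed of each of bar, saddle below 0.02 m/s and contact force between each of bar, saddle and the fingers below 0.05 N and y of saddle_seat in the frame of edge between -0.008 and 0.008 m and x of saddle_seat in the frame of bar_mid between -0.005 and 0.005 m and z of saddle_seat in the frame of bar_mid between 0.009 and 0.0155 m and angle between the y axis of saddle and the y axis of bar_mid, either way round below 0.15 rad and angle between the z axis of saddle and the z axis of bar_mid, either way round below 0.1 rad); the robot touches nothing.
It fails at once if the bar is pushed with more than 20 N (contact force between the fingers and bar above 20 N).
It fails at once if the bar is pressed or slammed on the catch with more than 10 N (contact force between bar and catch above 10 N).
It fails at once if the saddle is pressed or dropped on the bar with more than 20 N (contact force between saddle and bar above 20 N).
It fails at once if the bar is lifted off the bed (z of bar_mid in the frame of edge above 0.035 m).
It fails at once if a bystander is moved more than 30 mm (distance of any of chisel_a, chisel_b, chisel_c, offcut, mallet, tin, brush, trysquare from where it was at the start of the episode above 0.03 m).
It also fails if it takes over 72 s, if anything falls off the work surface, if the arm or the gripper's body presses on something with over 40 N, if the wrist force passes 120 N, or if a joint passes its speed limit or range.

ROBOT

A 7-joint arm with a two-finger parallel gripper is mounted at the origin on the work surface. World frame = base frame: x ahead of the robot, y to its left, z up, the work surface at z = 0. Lengths are in m, angles in rad, forces in N, time in s.
With the tool pointing down it reaches from about 0.4 to 0.85 m from the base axis. Payload 4.5 kg.
Tool frame: the origin (TCP) lies at the very end of the fingers, on their centre line; the grasp point (between the pads) lies 19 mm behind it (r.grip_point_offset is the distance from the TCP to the grasp point, in m); y points along the fingers, x is the direction in which the jaws open and shut, and the axes are right-handed (so a half turn about y gives the same grasp; the last joint's range is limited). The gripper opens to 88 mm and grips with 3 to 60 N. Pads are 18 mm wide; open, the fingers measure 123 mm over their backs; the gripper's body (75 mm by 187 mm) begins 45 mm behind the grasp point.
Start: joints at [-1.156, 0.689, -0.195, 1.565, 0.157, 0.902, -0.215], TCP at [0.232, 0.58, 0.239] pointing down, gripper open.
Joint ranges: [-3.01, 3.01], [-0.46, 2.08], [-1.47, 1.51], [0.13, 2.56], [-1, 4.14], [0.04, 2.09], [-2.66, 2.66]. Speed limits (rad/s): [2.57, 2.57, 3.14, 3.14, 3.14, 3.14, 3.14].

INTERFACE

Orientations are given as a unit quaternion [x, y, z, w].
In Python, from plant import get_state, snapshot, camera_params, job, r gives the robot as it stands.
- The arm moves only by the tool carry_out, never from a script. Its arguments are lists of equal length, an entry for each row: "offset": the shift along the world's x, y, z in m, a list of three; "twist": the turn about the world's z in degrees. In form: {"offset": [[tx, ty, tz], ...], "twist": [twist, ...]}. A call has 1 to 8 rows; each row shifts and turns the commanded pose from where the row before left it; what a row does not reach is not made up. A row lasts 1/8 s, in which the tool goes at most 62.5 mm and 10.7 degrees, less where a joint would pass 70% of its speed; a pose out of reach is approached as far as the arm can. A call with a gripper value outside its range is refused whole. "grip" is the finger opening in m, from 0 to 0.0881, set as the call begins (left out, the last holds). The fingers move at their own pace and stop on an object; "newtons" is the grip in N (left out, the last holds). Time passes only in rows, so rows that do not move let the fingers close. It gives the time, the measured TCP pose, the force and the opening at its end, in the units of the state.
- get_state(): the state, without advancing time (a new reading comes with each control period).
- snapshot(name): name is "side" or "top" or "wrist"; returns the picture (480x640x3 uint8, red, green, blue); there is no depth.
- camera_params(name): a dict with "camera_matrix" (3x3 intrinsics, pixels), "eye" and "orientation" of the camera in the world. Camera axes: x right, y up, looking along -z (the intrinsics and any distortion apply to the point x, -y, -z); pixel columns grow to the right and rows downward; lengths in m; the calibration is good to about 2 mm. The wrist camera is an equidistant fisheye: a pixel r from the principal point sees the ray r / f radians off the axis. A picture is of the moment at which its call begins: read the wrist's pose just before it. camera_params takes no time and is no camera call; for the wrist camera it gives the pose at the moment of the call.
- job.finish_job(): hands the job in, once; it reports no verdict.
The state is a dict: "clock": time; "q": joint angles; "qd": joint speeds; "joint_torque": joint torques, N m; "tool_pos": TCP position; "eef_rot": TCP orientation; "contact_force": force on the tool from outside, world axes, zero at the start; "moment": the same for the moment, N m; "opening": opening from 0.0 (shut) to 1.0 (fully open).
Only numpy, scipy, OpenCV 4.12 (cv2) and the standard library are available. Lean on these libraries where they do the work, as an engineer would, in place of code of your own. Each camera call takes 0.05 s, during which the arm holds its last target. There are 200 camera calls.

## Working session

There is one attempt and no reset: what is moved stays moved. The work goes in short steps, Python scripts to look and compute and a tool call to move; the robot and the scene stay as the last step left them, time stands still between calls to the robot, and variables do not carry over. Pictures are saved under pics/ and viewed, about 8 in all and at most 12, crops included, and the job is handed in when it is done.

Besides the shell and the picture viewer there is one more tool, called after "Call:" as a command line: name --pt "numbers of a row" for each row, then --argument value for the rest. carry_out: Moves the arm, as the interface text tells. Its arguments: {"type":"object","properties":{"offset":{"type":"array"},"twist":{"type":"array"},"grip":{"type":"number"},"newtons":{"type":"number"}},"required":["offset","twist"]}

```bash
ls; mkdir -p pics; cat > h.py <<'E'
import numpy as np,cv2
from plant import get_state,snapshot,camera_params,job,r
from scipy.spatial.transform import Rotation as R
def save(n,f,crop=None,s=1):
    p=camera_params(n);im=snapshot(n)[:,:,::-1]
    cv2.imwrite('pics/full_'+f,im)
    if crop: im=im[crop[1]:crop[3],crop[0]:crop[2]]
    if s!=1: im=cv2.resize(im,None,fx=s,fy=s,interpolation=cv2.INTER_CUBIC)
    cv2.imwrite('pics/'+f,im); return p
def ray(p,u,v,fish=False):
    K=np.array(p['camera_matrix']);a=(u-K[0,2])/K[0,0];b=(v-K[1,2])/K[1,1]
    if fish:
        t=np.hypot(a,b);k=np.sin(t)/max(t,1e-9);d=np.array([a*k,-b*k,-np.cos(t)])
    else: d=np.array([a,-b,-1.])
    return np.array(p['eye']),R.from_quat(p['orientation']).apply(d)
def at(p,u,v,z,fish=False):
    e,d=ray(p,u,v,fish);return e+d*(z-e[2])/d[2]
def proj(p,X):
    K=np.array(p['camera_matrix']);c=R.from_quat(p['orientation']).inv().apply(np.array(X)-p['eye'])
    return K[0,2]-K[0,0]*c[0]/c[2],K[1,2]+K[1,1]*c[1]/c[2]
E
python3 - <<'E'
from h import *
for n in('top','side'):
    p=save(n,n+'0.png');print(n,p)
s=get_state();print(s)
E
```

```text
pics
top {'camera_matrix': array([[447.0128906 ,   0.        , 321.007228  ],
       [  0.        , 447.0128906 , 238.76484577],
       [  0.        ,   0.        ,   1.        ]]), 'eye': array([0.33832052, 0.0316117 , 1.20654857]), 'orientation': array([-0.05205786,  0.05389783,  0.71122645, -0.69895775])}
side {'camera_matrix': array([[496.97977437,   0.        , 322.98201552],
       [  0.        , 496.97977437, 243.0142112 ],
       [  0.        ,   0.        ,   1.        ]]), 'eye': array([ 0.26932944, -0.73993887,  0.90152894]), 'orientation': array([ 0.37409108, -0.05970831, -0.14088094,  0.9146821 ])}
{'clock': 0.1, 'q': array([-1.15620174,  0.68988179, -0.19448518,  1.56623906,  0.15732877,
        0.90250697, -0.21510958]), 'qd': array([-8.99105055e-04, -5.43351283e-05,  4.63861858e-04, -1.26553089e-03,
       -4.64608230e-04, -8.65072612e-04,  2.04917259e-03]), 'joint_torque': array([-3.32469957e-03, -5.28500819e+01, -1.27146788e+00, -1.53836364e+01,
       -5.25543373e-02,  1.99544476e-03,  5.42714452e-05]), 'tool_pos': array([0.23214125, 0.57967771, 0.23800105]), 'eef_rot': array([ 0.58595063,  0.395911  , -0.39680252, -0.58520432]), 'contact_force': array([-0.04994885,  0.20986193, -0.04880564]), 'moment': array([0.04749835, 0.05800129, 0.04495172]), 'opening': 1.0000908686450358}
```

View pics/top0.png

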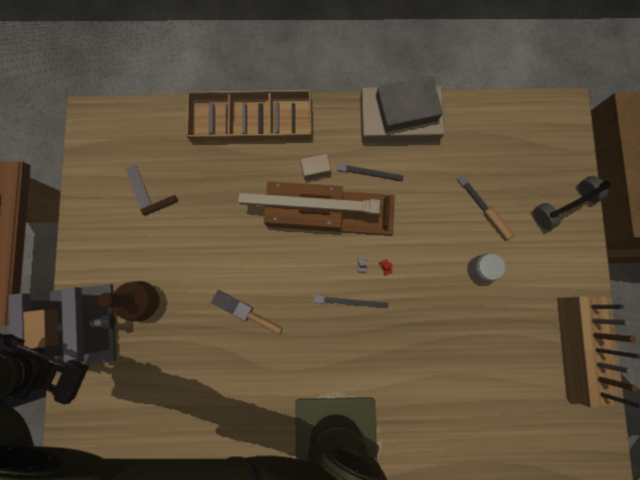

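View pics/side0.png

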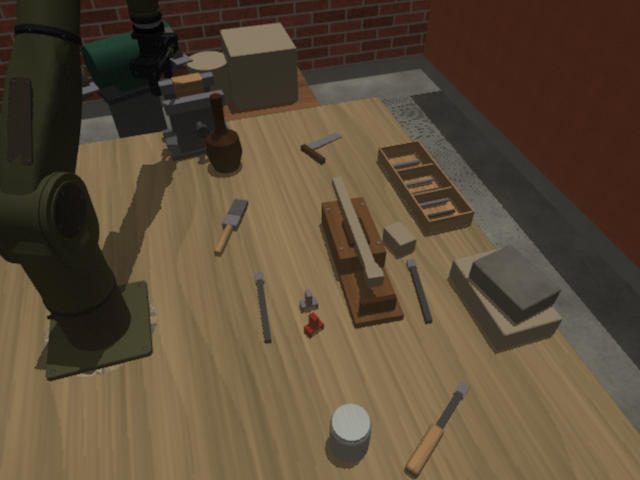

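Top view: the bar runs from the rear at (240,199) to the capital at (380,206). The edge is near u=342, the steel saddle at (362,265) and the red look-alike at (386,267). I'll enlarge the bed and saddle area.

```bash
python3 - <<'E'
import cv2
a=cv2.imread('pics/full_top0.png')[170:290,230:410]
a=cv2.resize(a,None,fx=4.4,fy=4.4,interpolation=cv2.INTER_CUBIC)
a=cv2.convertScaleAbs(a,alpha=1.6)
cv2.imwrite('pics/c1.png',a)
E
```

```text
(no output)
```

View pics/c1.png

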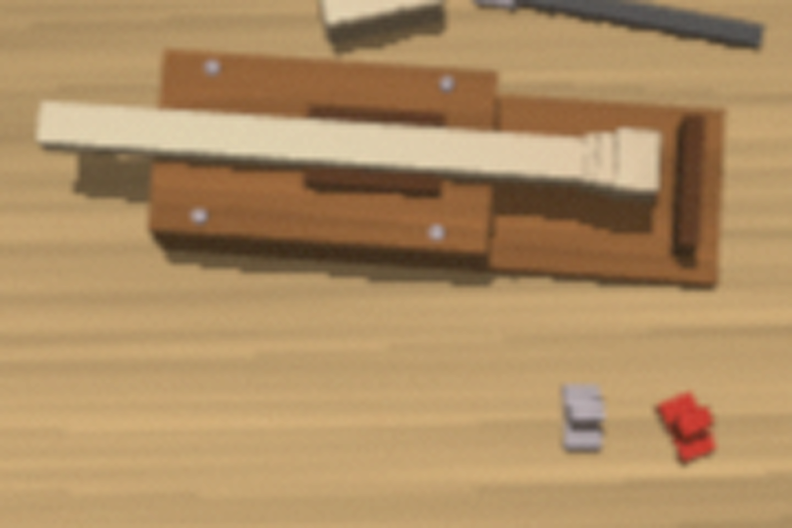

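```bash
python3 - <<'E'
from h import *
p=camera_params('top')
f=lambda c:(c[0]/4.4+230-.4,c[1]/4.4+170-.4)
for n,c,z in [('edge far',(497,72),.07),('edge near',(490,252),.07),('bk far',(165,50),.07),('bk near',(150,230),.07),
 ('rear far',(40,101),.094),('rear near',(40,144),.094),('cap far',(658,129),.1),('cap near',(658,191),.1),
 ('sad leg far',(583,390),.019),('sad leg near',(583,446),.019),('sad fin top',(588,412),.051),('red',(688,425),.03)]:
    print(n,at(p,*f(c),z).round(4))
q=get_state();M=R.from_quat(q['eef_rot']).as_matrix();print(M.round(3));w=camera_params('wrist');print(w['eye'],R.from_quat(w['orientation']).as_matrix().round(3),w['camera_matrix'])
E
```

```text
edge far [ 0.6489 -0.0317  0.07  ]
edge near [ 0.5402 -0.0249  0.07  ]
bk far [0.6658 0.1658 0.07  ]
bk near [0.5568 0.1745 0.07  ]
rear far [0.6295 0.2355 0.094 ]
rear near [0.6039 0.2353 0.094 ]
cap far [ 0.6052 -0.1221  0.1   ]
cap near [ 0.5688 -0.1207  0.1   ]
sad leg far [ 0.4633 -0.0818  0.019 ]
sad leg near [ 0.4293 -0.0808  0.019 ]
sad fin top [ 0.4468 -0.0813  0.051 ]
red [ 0.44   -0.1431  0.03  ]
[[ 0.372 -0.    -0.928]
 [ 0.928 -0.002  0.372]
 [-0.002 -1.    -0.   ]]
[0.15956022 0.61007702 0.38427678] [[ 0.372 -0.885 -0.28 ]
 [ 0.928  0.354  0.114]
 [-0.001 -0.303  0.953]] [[371.64829954   0.         316.14526298]
 [  0.         371.64829954 236.64033253]
 [  0.           0.           1.        ]]
```

Call:
carry_out --pt "0 0 0.06" --pt "0 0 0.05" --pt "0.0388 -0.0295 0" --pt "0.0388 -0.0295 0" --pt "0.0388 -0.0295 0" --pt "0.0388 -0.0295 0" --pt "0.0388 -0.0295 0" --pt "0.0388 -0.0295 0" --twist '[-7,-7,-7,-7,-7,-7,-7,-7]' --grip 0 --newtons 20

```text
clock: 1.1
tool_pos: [0.4659, 0.4021, 0.3483]
eef_rot: [0.703, 0.073, -0.074, -0.703]
contact_force: [0.4, 0.2, -1.4]
opening: 0.117
```

Call:
carry_out --pt "0.0388 -0.0295 0" --pt "0.0388 -0.0295 0" --pt "0.0388 -0.0295 0" --pt "0.0388 -0.0295 0" --pt "0 0 -0.04" --pt "0 0 -0.05" --pt "0 0 -0.05" --pt "0 0 0" --twist '[-7,-7,-2.5,0,0,0,0,0]'

```text
clock: 2.1
tool_pos: [0.617, 0.2841, 0.2044]
eef_rot: [0.708, -0.03, 0.023, -0.705]
contact_force: [-0.5, -1.0, 0.2]
opening: 0.007
```

```bash
python3 - <<'E'
from h import *
s=get_state();M=R.from_quat(s['eef_rot']).as_matrix();print(s['clock'],s['tool_pos'],M[:,0],s['contact_force'],s['opening'],s['q'])
p=save('wrist','w1.png');print(p['eye'])
E
```

```text
2.1 [0.61701648 0.2841047  0.20437338] [ 0.9971425  -0.07501201 -0.00894609] [-0.54889125 -1.00440849  0.15063202] 0.006656916481489197 [-0.56298876  0.80880223  0.12851929  1.4167244  -0.11614438  0.93370529
 -0.47882565]
[0.62429546 0.36383704 0.35024823]
```

View pics/w1.png

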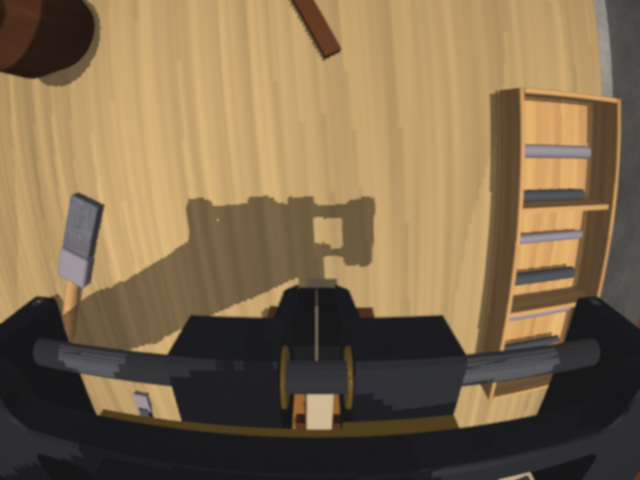

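The wrist view shows the bar end at (318,412), centred behind the closed fingers. I'll go down behind it and approach.

Call:
carry_out --pt "0.004 0 -0.04" --pt "0 0 -0.04" --pt "0 0 -0.03" --pt "0 0 -0.015" --pt "0 -0.01 0" --pt "-0.001 -0.01 0" --pt "-0.001 -0.006 0" --pt "0 0 0" --twist '[0,0,0,0,0,0,0,0]'

```text
clock: 3.15
tool_pos: [0.6228, 0.2583, 0.0847]
eef_rot: [-0.707, 0.027, -0.028, 0.707]
contact_force: [-0.1, 0.4, 0.2]
opening: 0.004
```

Call:
carry_out --pt "0 -0.004 0" --pt "0 -0.004 0" --pt "-0.001 -0.004 0" --pt "0 -0.004 0" --pt "0 -0.004 0" --pt "-0.001 -0.004 0" --pt "0 -0.004 0" --pt "0 0 0" --twist '[0,0,0,0,0,0,0,0]'

```text
clock: 4.15
tool_pos: [0.6203, 0.2302, 0.0837]
eef_rot: [0.707, -0.027, 0.027, -0.706]
contact_force: [0.1, 1.3, -1.1]
opening: -0.0
```

```bash
python3 - <<'E'
from h import *
s=get_state();print(s['tool_pos'],s['contact_force'])
p=save('side','s1.png',(280,150,460,330),4)
E
```

```text
[0.62025624 0.23016732 0.08370403] [ 0.10406068  1.32217883 -1.10766388]
```

View pics/s1.png

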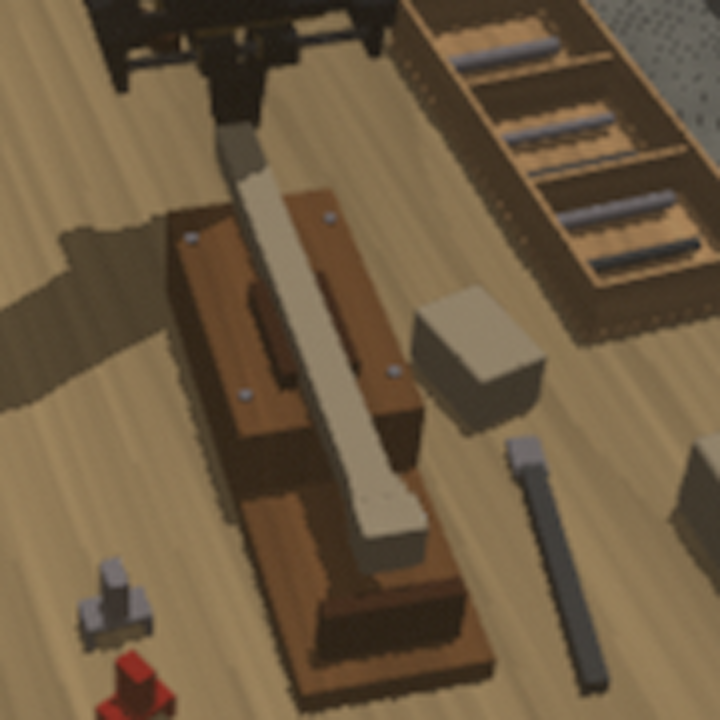

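```bash
python3 - <<'E'
from h import *
p=camera_params('side')
f=lambda c:(c[0]/4+280-.4,c[1]/4+150-.4)
for n,c,z in [('capL',(362,534),.102),('capR',(427,515),.102),('edgeL',(243,438),.07),('edgeR',(421,406),.07),('catchL',(318,602),.058),('catchR',(464,580),.058),('sad fin',(112,566),.051),('sadbaseR',(150,632),0.0)]:
    print(n,at(p,*f(c),z).round(4))
E
```

```text
capL [ 0.5685 -0.1329  0.102 ]
capR [ 0.606 -0.131  0.102]
edgeL [ 0.5418 -0.0221  0.07  ]
edgeR [ 0.6482 -0.0291  0.07  ]
catchL [ 0.5452 -0.1366  0.058 ]
catchR [ 0.6258 -0.1462  0.058 ]
sad fin [ 0.4485 -0.0744  0.051 ]
sadbaseR [ 0.4663 -0.0867  0.    ]
```

Call:
carry_out --pt "0 0.004 0" --pt "0 0 -0.006" --pt "0 -0.005 0" --pt "0 -0.005 0" --pt "-0.001 -0.005 0" --pt "0 -0.005 0" --pt "-0.001 -0.005 0" --pt "0 -0.005 0" --twist '[0,0,0,0,0,0,0,0]'

```text
clock: 5.2
tool_pos: [0.6182, 0.2051, 0.0778]
eef_rot: [-0.706, 0.027, -0.027, 0.707]
contact_force: [0.0, 2.9, -1.7]
opening: 0.004
```

```bash
cat > a.py <<'E'
from h import *
s=get_state();print(s['clock'],s['tool_pos'].round(4),s['contact_force'].round(2))
cv2.imwrite('pics/A.png',snapshot('side'))
E
cat > b.py <<'E'
from h import *
s=get_state();print(s['clock'],s['tool_pos'].round(4),s['contact_force'].round(2))
b=snapshot('side');a=cv2.imread('pics/A.png');cv2.imwrite('pics/B.png',b)
c=(slice(255,310),slice(350,400))
g=lambda i:cv2.cvtColor(i[c],cv2.COLOR_RGB2GRAY).astype(np.float32)
print('diff',np.abs(g(a)-g(b)).mean(),'shift',cv2.phaseCorrelate(g(a),g(b)))
E
python3 a.py
```

```text
5.2 [0.6182 0.2051 0.0778] [ 0.03  2.93 -1.72]
```

Call:
carry_out --pt "0 0.005 0" --pt "0 0.007 0" --pt "0 0 0" --pt "0 0 0" --twist '[0,0,0,0]'

```text
clock: 5.75
tool_pos: [0.6182, 0.2171, 0.0777]
eef_rot: [0.707, -0.027, 0.027, -0.706]
contact_force: [0.3, -0.2, -0.2]
opening: 0.007
```

```bash
python3 b.py
```

```text
5.75 [0.6182 0.2171 0.0777] [ 0.26 -0.22 -0.25]
diff 1.2229091 shift ((-0.044379082494760524, 0.09968457332377056), 1.02607998307546)
```

Call:
carry_out --pt "0 -0.006 0" --pt "0 -0.006 0" --pt "0 -0.0025 0" --pt "0 -0.0025 0" --pt "0 0 0" --twist '[0,0,0,0,0]'

```text
clock: 6.42
tool_pos: [0.6182, 0.201, 0.0778]
eef_rot: [-0.706, 0.026, -0.027, 0.707]
contact_force: [-0.4, 2.9, -0.3]
opening: 0.001
```

```bash
python3 a.py
```

```text
6.425 [0.6182 0.201  0.0778] [-0.44  2.9  -0.33]
```

Call:
carry_out --pt "0 0.005 0" --pt "0 0.007 0" --pt "0 0 0" --pt "0 0 0" --twist '[0,0,0,0]'

```text
clock: 6.98
tool_pos: [0.6182, 0.2119, 0.0777]
eef_rot: [0.707, -0.027, 0.027, -0.706]
contact_force: [0.5, -0.4, 0.1]
opening: 0.005
```

```bash
python3 b.py
```

```text
6.975 [0.6182 0.2119 0.0777] [ 0.55 -0.38  0.09]
diff 0.78072727 shift ((-0.026103169192712272, -0.019658860619966134), 1.0244605394999187)
```

Call:
carry_out --pt "0 -0.006 0" --pt "0 -0.006 0" --pt "-0.0005 -0.0025 0" --pt "0 -0.0025 0" --pt "0 0 0" --twist '[0,0,0,0,0]'

```text
clock: 7.65
tool_pos: [0.6178, 0.1956, 0.0778]
eef_rot: [-0.706, 0.027, -0.027, 0.707]
contact_force: [-0.2, 2.6, -0.4]
opening: 0.005
```

```bash
python3 a.py
```

```text
7.65 [0.6178 0.1956 0.0778] [-0.16  2.61 -0.38]
```

Call:
carry_out --pt "0 0.005 0" --pt "0 0.007 0" --pt "0 0 0" --pt "0 0 0" --twist '[0,0,0,0]'

```text
clock: 8.2
tool_pos: [0.6177, 0.207, 0.0777]
eef_rot: [0.707, -0.027, 0.027, -0.706]
contact_force: [-0.3, 0.0, 0.1]
opening: 0.003
```

```bash
python3 b.py
```

```text
8.2 [0.6177 0.207  0.0777] [-0.27  0.04  0.06]
diff 0.78836364 shift ((0.01137414067161302, 0.026215587210927538), 0.9978199583689372)
```

Call:
carry_out --pt "0 -0.006 0" --pt "0 -0.006 0" --pt "-0.0005 -0.0025 0" --pt "0 -0.0025 0" --pt "0 0 0" --twist '[0,0,0,0,0]'

```text
clock: 8.88
tool_pos: [0.6173, 0.1907, 0.0778]
eef_rot: [-0.706, 0.026, -0.027, 0.707]
contact_force: [-0.3, 4.4, -1.1]
opening: 0.007
```

```bash
python3 a.py
```

```text
8.875 [0.6173 0.1907 0.0778] [-0.26  4.37 -1.14]
```

Call:
carry_out --pt "0 0.005 0" --pt "0 0.007 0" --pt "0 0 0" --pt "0 0 0" --twist '[0,0,0,0]'

```text
clock: 9.43
tool_pos: [0.6172, 0.2019, 0.0777]
eef_rot: [0.707, -0.027, 0.027, -0.706]
contact_force: [0.3, -0.0, 0.2]
opening: 0.003
```

```bash
python3 b.py
```

```text
9.425 [0.6172 0.2019 0.0777] [ 0.31 -0.03  0.23]
diff 0.7934545 shift ((-0.028890961344835375, 0.02390741746509306), 1.004181986808777)
```

Call:
carry_out --pt "0 -0.006 0" --pt "0 -0.006 0" --pt "-0.0005 -0.0025 0" --pt "0 -0.0025 0" --pt "0 0 0" --twist '[0,0,0,0,0]'

```text
clock: 10.1
tool_pos: [0.6168, 0.1857, 0.0778]
eef_rot: [-0.706, 0.026, -0.027, 0.707]
contact_force: [0.0, 3.5, -0.3]
opening: 0.006
```

```bash
python3 a.py
```

```text
10.1 [0.6168 0.1857 0.0778] [ 0.04  3.52 -0.3 ]
```

Call:
carry_out --pt "0 0.005 0" --pt "0 0.007 0" --pt "0 0 0" --pt "0 0 0" --twist '[0,0,0,0]'

```text
clock: 10.65
tool_pos: [0.6167, 0.1969, 0.0777]
eef_rot: [0.707, -0.027, 0.027, -0.706]
contact_force: [-0.2, 0.3, -0.1]
opening: 0.006
```

```bash
python3 b.py
```

```text
10.65 [0.6167 0.1969 0.0777] [-0.16  0.3  -0.06]
diff 0.78 shift ((0.0006169944793832371, -0.029426111980249914), 1.0146814556121826)
```

Call:
carry_out --pt "0 -0.006 0" --pt "0 -0.006 0" --pt "-0.0005 -0.0025 0" --pt "0 -0.0025 0" --pt "0 0 0" --twist '[0,0,0,0,0]'

```text
clock: 11.32
tool_pos: [0.6163, 0.1808, 0.0778]
eef_rot: [-0.706, 0.026, -0.027, 0.707]
contact_force: [0.5, 3.8, -0.1]
opening: 0.011
```

```bash
python3 a.py
```

```text
11.325 [0.6163 0.1808 0.0778] [ 0.52  3.8  -0.07]
```

Call:
carry_out --pt "0 0.005 0" --pt "0 0.007 0" --pt "0 0 0" --pt "0 0 0" --pt "0 0 0" --pt "0 0 0" --twist '[0,0,0,0,0,0]'

```text
clock: 12.12
tool_pos: [0.6163, 0.192, 0.0777]
eef_rot: [0.707, -0.027, 0.027, -0.707]
contact_force: [0.7, 0.2, 0.3]
opening: 0.004
```

```bash
python3 b.py
```

```text
12.125 [0.6163 0.192  0.0777] [0.67 0.18 0.26]
diff 0.8029091 shift ((-0.052228244623584885, -0.04579611852955878), 1.0141357525189718)
```

Call:
carry_out --pt "0 -0.006 0" --pt "0 -0.006 0" --pt "-0.0005 -0.0025 0" --pt "0 -0.0025 0" --pt "0 0 0" --twist '[0,0,0,0,0]'

```text
clock: 12.8
tool_pos: [0.6158, 0.1759, 0.0778]
eef_rot: [-0.706, 0.026, -0.027, 0.707]
contact_force: [0.1, 2.9, -0.1]
opening: 0.007
```

```bash
python3 a.py
```

```text
12.8 [0.6158 0.1759 0.0778] [ 0.09  2.94 -0.07]
```

Call:
carry_out --pt "0 0.005 0" --pt "0 0.007 0" --pt "0 0 0" --pt "0 0 0" --pt "0 0 0" --pt "0 0 0" --twist '[0,0,0,0,0,0]'

```text
clock: 13.6
tool_pos: [0.6158, 0.187, 0.0777]
eef_rot: [0.707, -0.027, 0.027, -0.707]
contact_force: [-0.6, 0.1, 0.5]
opening: -0.001
```

```bash
python3 b.py
```

```text
13.6 [0.6158 0.187  0.0777] [-0.59  0.05  0.53]
diff 0.78327274 shift ((0.00023257437218049404, -0.013925194271596553), 1.0139476027488707)
```

Call:
carry_out --pt "0 -0.006 0" --pt "0 -0.006 0" --pt "-0.0005 -0.0025 0" --pt "0 -0.0025 0" --pt "0 0 0" --twist '[0,0,0,0,0]'

```text
clock: 14.28
tool_pos: [0.6154, 0.1709, 0.0778]
eef_rot: [-0.706, 0.026, -0.027, 0.707]
contact_force: [0.4, 3.3, -0.0]
opening: 0.002
```

```bash
python3 a.py
```

```text
14.275 [0.6154 0.1709 0.0778] [ 0.36  3.34 -0.04]
```

Call:
carry_out --pt "0 0.005 0" --pt "0 0.007 0" --pt "0 0 0" --pt "0 0 0" --pt "0 0 0" --pt "0 0 0" --twist '[0,0,0,0,0,0]'

```text
clock: 15.08
tool_pos: [0.6153, 0.182, 0.0777]
eef_rot: [0.707, -0.027, 0.027, -0.707]
contact_force: [-0.3, -0.3, 0.1]
opening: 0.0
```

```bash
python3 b.py
```

```text
15.075 [0.6153 0.182  0.0777] [-0.32 -0.31  0.1 ]
diff 0.7901818 shift ((0.0049139861011866515, -0.05234728680604306), 1.0299231093724568)
```

Call:
carry_out --pt "0 -0.006 0" --pt "0 -0.006 0" --pt "-0.0005 -0.0025 0" --pt "0 -0.0025 0" --pt "0 0 0" --twist '[0,0,0,0,0]'

```text
clock: 15.75
tool_pos: [0.6148, 0.1659, 0.0778]
eef_rot: [-0.706, 0.026, -0.027, 0.707]
contact_force: [0.0, 3.5, 0.1]
opening: 0.007
```

```bash
python3 a.py
```

```text
15.75 [0.6148 0.1659 0.0778] [0.01 3.5  0.1 ]
```

Call:
carry_out --pt "0 0.005 0" --pt "0 0.007 0" --pt "0 0 0" --pt "0 0 0" --pt "0 0 0" --pt "0 0 0" --twist '[0,0,0,0,0,0]'

```text
clock: 16.55
tool_pos: [0.6148, 0.1769, 0.0778]
eef_rot: [0.707, -0.027, 0.027, -0.707]
contact_force: [-0.7, 0.0, -0.1]
opening: 0.007
```

```bash
python3 b.py; python3 - <<'E'
import cv2
a=cv2.imread('pics/B.png')[150:330,280:460,::-1]
cv2.imwrite('pics/s2.png',cv2.resize(a,None,fx=3.3,fy=3.3,interpolation=cv2.INTER_CUBIC))
E
```

```text
16.55 [0.6148 0.1769 0.0778] [-0.71  0.04 -0.15]
diff 0.7749091 shift ((0.005918173148160122, 0.05553415777023574), 1.0199115193684896)
```

View pics/s2.png

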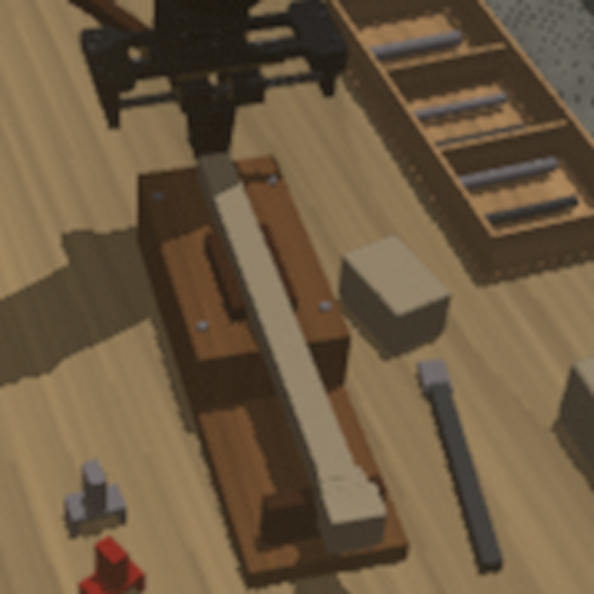

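The bar follows the nudges and is still level, with its capital now at (350,505) beyond the catch. I'll shift the tip-check window to follow it and continue.

```bash
sed -i 's/slice(255,310),slice(350,400)/slice(270,335),slice(355,412)/' b.py
```

Call:
carry_out --pt "0 -0.006 0" --pt "0 -0.006 0" --pt "-0.0005 -0.0025 0" --pt "0 -0.0025 0" --pt "0 0 0" --twist '[0,0,0,0,0]'

```text
clock: 17.23
tool_pos: [0.6143, 0.161, 0.0779]
eef_rot: [-0.706, 0.026, -0.027, 0.707]
contact_force: [0.7, 4.5, -0.2]
opening: 0.009
```

```bash
python3 a.py
```

```text
17.225 [0.6143 0.161  0.0779] [ 0.66  4.51 -0.19]
```

Call:
carry_out --pt "0 0.005 0" --pt "0 0.007 0" --pt "0 0 0" --pt "0 0 0" --pt "0 0 0" --pt "0 0 0" --twist '[0,0,0,0,0,0]'

```text
clock: 18.02
tool_pos: [0.6143, 0.172, 0.0777]
eef_rot: [0.707, -0.027, 0.027, -0.707]
contact_force: [-0.1, 0.7, -0.1]
opening: 0.006
```

```bash
python3 b.py
```

```text
18.025 [0.6143 0.172  0.0777] [-0.06  0.68 -0.07]
diff 0.7808367 shift ((0.004426629849692887, 0.03139419980595903), 1.0057655312396863)
```

Call:
carry_out --pt "0 -0.006 0" --pt "0 -0.006 0" --pt "-0.0005 -0.0025 0" --pt "0 -0.0025 0" --pt "0 0 0" --twist '[0,0,0,0,0]'

```text
clock: 18.7
tool_pos: [0.6139, 0.156, 0.0779]
eef_rot: [-0.706, 0.026, -0.027, 0.707]
contact_force: [0.4, 4.5, 0.2]
opening: 0.005
```

```bash
python3 a.py
```

```text
18.7 [0.6139 0.156  0.0779] [0.37 4.48 0.17]
```

Call:
carry_out --pt "0 0.005 0" --pt "0 0.007 0" --pt "0 0 0" --pt "0 0 0" --pt "0 0 0" --pt "0 0 0" --twist '[0,0,0,0,0,0]'

```text
clock: 19.5
tool_pos: [0.6138, 0.167, 0.0777]
eef_rot: [0.707, -0.027, 0.027, -0.707]
contact_force: [0.8, 0.2, 0.8]
opening: 0.007
```

```bash
python3 b.py
```

```text
19.5 [0.6138 0.167  0.0777] [0.79 0.22 0.83]
diff 1.0993252 shift ((-0.0630820807526895, 0.03718958234935599), 1.0048878510793051)
```

Call:
carry_out --pt "0 0 0" --pt "0 0 0" --pt "0 0 0" --pt "0 0 0" --twist '[0,0,0,0]'

```text
clock: 20.05
tool_pos: [0.6137, 0.1673, 0.0777]
eef_rot: [-0.707, 0.027, -0.027, 0.707]
contact_force: [0.2, -0.1, 0.8]
opening: 0.009
```

```bash
python3 b.py
```

```text
20.05 [0.6137 0.1673 0.0777] [ 0.2  -0.06  0.82]
diff 1.0761133 shift ((-0.033942052519904564, 0.00995410147325515), 1.0055323799451192)
```

Call:
carry_out --pt "0 -0.006 0" --pt "0 -0.006 0" --pt "-0.0005 -0.0025 0" --pt "0 -0.0025 0" --pt "0 0 0" --twist '[0,0,0,0,0]'

```text
clock: 20.72
tool_pos: [0.6133, 0.151, 0.0779]
eef_rot: [-0.706, 0.026, -0.027, 0.707]
contact_force: [-0.3, 5.0, 0.2]
opening: 0.005
```

```bash
python3 a.py
```

```text
20.725 [0.6133 0.151  0.0779] [-0.25  5.02  0.24]
```

Call:
carry_out --pt "0 0.005 0" --pt "0 0.007 0" --pt "0 0 0" --pt "0 0 0" --pt "0 0 0" --pt "0 0 0" --twist '[0,0,0,0,0,0]'

```text
clock: 21.52
tool_pos: [0.6133, 0.1619, 0.0778]
eef_rot: [0.707, -0.027, 0.027, -0.707]
contact_force: [-1.2, -0.5, -0.5]
opening: -0.0
```

```bash
python3 b.py
```

```text
21.525 [0.6133 0.1619 0.0778] [-1.25 -0.46 -0.51]
diff 8.111741 shift ((-0.25025016307905545, -0.04016382429249887), 0.7845011866754956)
```

The image difference is large, so the bar has tipped. I'll withdraw, head for the saddle, and check the bar on the way.

Call:
carry_out --pt "0 0.015 0" --pt "0 0 0.06" --pt "0 0 0.06" --pt "-0.0277 -0.0428 0" --pt "-0.0277 -0.0428 0" --pt "-0.0277 -0.0428 0" --pt "-0.0277 -0.0428 0" --pt "-0.0277 -0.0428 0" --twist '[0,0,0,0,0,0,0,0]'

```text
clock: 22.58
tool_pos: [0.4745, -0.0368, 0.198]
eef_rot: [-0.706, 0.026, -0.027, 0.707]
contact_force: [0.6, -0.7, -0.9]
opening: 0.007
```

Call:
carry_out --pt "-0.0277 -0.0428 0" --pt "0 0 -0.04" --pt "0 0 -0.02" --pt "0 0 0" --twist '[0,0,0,0]' --grip 0.045

```text
clock: 23.08
tool_pos: [0.4468, -0.0786, 0.1369]
eef_rot: [-0.706, 0.027, -0.026, 0.707]
contact_force: [-0.5, -0.6, 0.3]
opening: 0.433
```

```bash
python3 - <<'E'
from h import *
s=get_state();M=R.from_quat(s['eef_rot']).as_matrix();print(s['clock'],s['tool_pos'],M[:,0],s['contact_force'],s['opening'])
p=save('wrist','w2.png');print(p);a=cv2.imread('pics/full_w2.png')
save('side','s3.png',(270,140,470,340),2.4);b=cv2.imread('pics/s3.png')
im=np.zeros((480,640+480,3),np.uint8);im[:,:640]=a;im[:,640:]=b
im=np.zeros((580,800,3),np.uint8);im[:480,:320]=a[:,160:480];im[:480,320:]=b;cv2.imwrite('pics/m1.png',im[:480])
E
```

```text
23.075 [ 0.4467995  -0.07860335  0.13689067] [ 0.99723031 -0.07434286 -0.00220384] [-0.49541585 -0.56586655  0.27107828] 0.4328913095361152
{'camera_matrix': array([[371.64829954,   0.        , 316.14526298],
       [  0.        , 371.64829954, 236.64033253],
       [  0.        ,   0.        ,   1.        ]]), 'eye': array([4.52979017e-01, 3.93072648e-04, 2.83226857e-01]), 'orientation': array([-0.15211944,  0.00637156, -0.03684546,  0.98765454])}
```

View pics/m1.png

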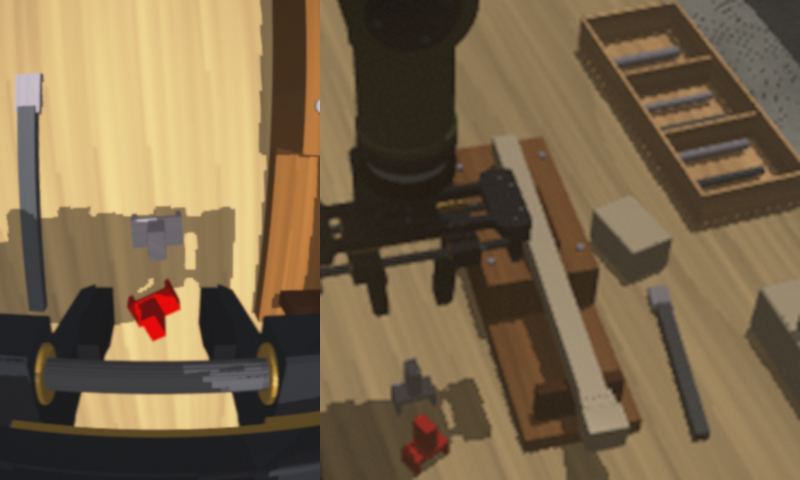

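```bash
python3 - <<'E'
from h import *
p=camera_params('wrist')
for n,c,z in [('plate L bk',(132,216),.019),('plate R bk',(182,211),.019),('plate L fr',(132,243),.019),('plate R fr',(183,240),.019),('fin bot far R',(166,259),.051),('fin far L',(148,260),.051),('fin R near',(166,236),.051)]:
    print(n,at(p,c[0]+160,c[1],z,True).round(4))
a=cv2.imread('pics/full_w2.png')[195:275,280:350]
cv2.imwrite('pics/m2.png',cv2.convertScaleAbs(cv2.resize(a,None,fx=7,fy=7,interpolation=cv2.INTER_CUBIC),alpha=1.8))
E
```

```text
plate L bk [ 0.4311 -0.0662  0.019 ]
plate R bk [ 0.4681 -0.0652  0.019 ]
plate L fr [ 0.4291 -0.0871  0.019 ]
plate R fr [ 0.4676 -0.0877  0.019 ]
fin bot far R [ 0.4538 -0.0896  0.051 ]
fin far L [ 0.4416 -0.0894  0.051 ]
fin R near [ 0.4548 -0.0735  0.051 ]
```

View pics/m2.png

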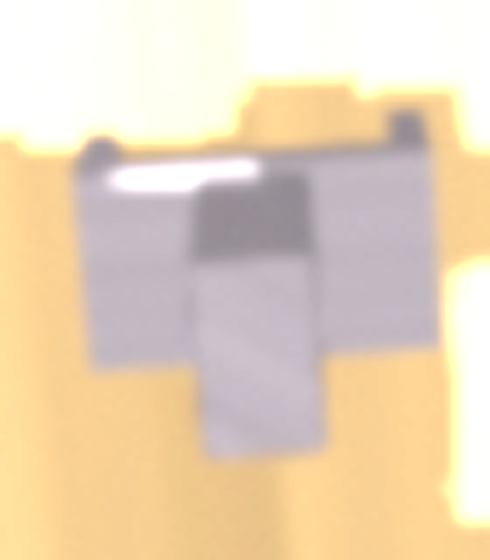

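```bash
python3 - <<'E'
from h import *
p=camera_params('wrist')
for c in [(192,262),(312,252),(208,460),(328,445),(260,355)]:
    print(at(p,c[0]/7+280-.4,c[1]/7+195-.4,.051,True).round(4))
E
```

```text
[ 0.4426 -0.0698  0.051 ]
[ 0.4539 -0.0697  0.051 ]
[ 0.4425 -0.0897  0.051 ]
[ 0.4541 -0.0891  0.051 ]
[ 0.4483 -0.0795  0.051 ]
```

Saddle fin centre is at (0.448,-0.080) with yaw near 0. Going down to grasp it.

Call:
carry_out --pt "0.0015 -0.001 -0.04" --pt "0 0 -0.035" --pt "0 0 -0.025" --pt "0 0 -0.01" --pt "0 0 -0.003" --pt "0 0 0" --twist '[4,0,0,0,0,0]'

```text
clock: 23.92
tool_pos: [0.4509, -0.0808, 0.0268]
eef_rot: [-0.707, 0.002, -0.002, 0.707]
contact_force: [-0.5, -0.2, 0.6]
opening: 0.512
```

Call:
carry_out --pt "0 0 0" --pt "0 0 0" --pt "0 0 0" --pt "0 0 0" --pt "0 0 0" --pt "0 0 0" --twist '[0,0,0,0,0,0]' --grip 0.0 --newtons 10

```text
clock: 24.68
tool_pos: [0.4497, -0.0808, 0.026]
eef_rot: [-0.707, 0.003, -0.001, 0.707]
contact_force: [-1.7, -1.1, 3.7]
opening: 0.136
```

Call:
carry_out --pt "0 0 0.03" --pt "0 0 0.05" --pt "0 0 0.05" --pt "0.036 0.013 0" --pt "0.036 0.013 0" --pt "0.036 0.013 0" --pt "0.037 0.014 0" --pt "0 0 0" --twist '[0,0,0,-4.5,0,0,0,0]'

```text
clock: 25.68
tool_pos: [0.5977, -0.0256, 0.1556]
eef_rot: [-0.706, 0.029, -0.029, 0.707]
contact_force: [0.3, -0.2, -0.9]
opening: 0.135
```

```bash
python3 - <<'E'
from h import *
s=get_state();M=R.from_quat(s['eef_rot']).as_matrix();print(s['clock'],s['tool_pos'],M[:,0],s['contact_force'],s['opening'])
p=save('wrist','w3.png');np.save('pw3.npy',p,allow_pickle=True);a=cv2.imread('pics/full_w3.png')
q=save('side','s4.png',(310,190,410,310),4.8);b=cv2.imread('pics/s4.png')
im=np.zeros((576,800,3),np.uint8);im[:480,:320]=a[:,160:480];im[:,320:]=b[:,:480];cv2.imwrite('pics/m3.png',cv2.convertScaleAbs(im,alpha=1.4))
E
```

```text
25.675 [ 0.59772871 -0.02559506  0.15558002] [ 9.96709399e-01 -8.10571783e-02  3.28520947e-04] [ 0.33023272 -0.23573577 -0.90215792] 0.13523926289774196
```

View pics/m3.png

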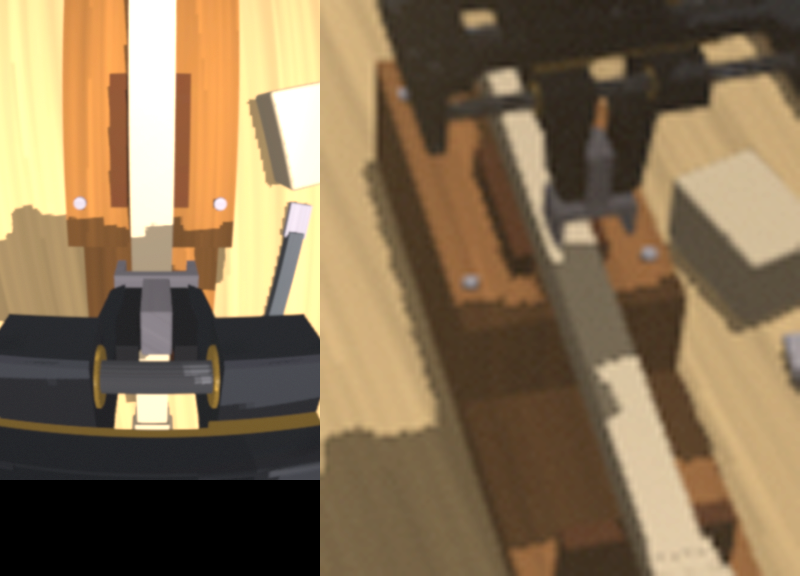

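```bash
python3 - <<'E'
from h import *
p=np.load('pw3.npy',allow_pickle=True).item()
F=lambda u,v,z:at(p,u+160,v,z,True).round(4)
print('edge',F(68,247,.07),F(231,246,.07));print('bar@',F(131,225,.096),F(174,225,.096),F(131,245,.095),F(173,245,.095),F(131,150,.103),F(173,150,.103))
print('bar rear far pts',F(130,20,.112),F(175,20,.112))
print('saddle plate',F(115,271,.149),F(197,269,.149),F(115,285,.149),'fin top back',F(142,307,.181),F(172,306,.181))
E
```

```text
edge [ 0.5386 -0.0219  0.07  ] [ 0.6477 -0.0301  0.07  ]
bar@ [ 0.5851 -0.0031  0.096 ] [ 0.6098 -0.0051  0.096 ] [ 0.5838 -0.0156  0.095 ] [ 0.6084 -0.0176  0.095 ] [0.5897 0.0402 0.103 ] [0.612  0.0383 0.103 ]
bar rear far pts [0.5956 0.1086 0.112 ] [0.6181 0.1067 0.112 ]
saddle plate [ 0.5806 -0.0093  0.149 ] [ 0.6172 -0.0113  0.149 ] [ 0.5798 -0.0162  0.149 ] fin top back [ 0.5937 -0.0113  0.181 ] [ 0.6047 -0.0118  0.181 ]
```

Call:
carry_out --pt "-0.003 -0.004 0" --pt "0 0 0" --pt "0 0 -0.015" --pt "0 0 -0.012" --pt "0 0 -0.008" --pt "0 0 -0.005" --pt "0 0 -0.003" --pt "0 0 0" --twist '[0,0,0,0,0,0,0,0]'

```text
clock: 26.78
tool_pos: [0.592, -0.0318, 0.1128]
eef_rot: [-0.706, 0.031, -0.029, 0.707]
contact_force: [-0.5, -0.4, -0.5]
opening: 0.135
```

```bash
python3 - <<'E'
from h import *
s=get_state();print(s['clock'],s['tool_pos'],s['contact_force'],s['opening'])
p=save('wrist','w4.png');np.save('pw4.npy',p,allow_pickle=True);a=cv2.imread('pics/full_w4.png')[180:330,240:390]
a=cv2.resize(a,(400,400),interpolation=cv2.INTER_CUBIC)
q=save('side','s5.png',(310,200,410,300),4);b=cv2.imread('pics/s5.png')
cv2.imwrite('pics/m4.png',cv2.convertScaleAbs(np.hstack([a,b]),alpha=1.3))
E
```

```text
26.775 [ 0.59200846 -0.03176216  0.11284371] [-0.47513548 -0.38993125 -0.46829864] 0.13479463807246414
```

View pics/m4.png

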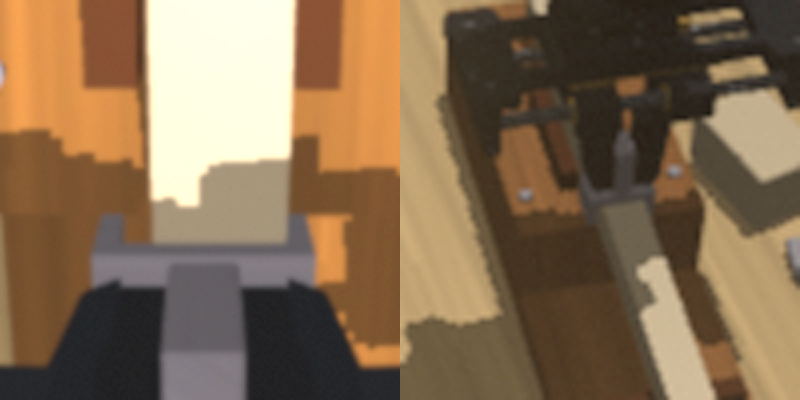

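```bash
python3 - <<'E'
from h import *
p=np.load('pw4.npy',allow_pickle=True).item()
F=lambda u,v,z:at(p,u/2.667+240-.3,v/2.667+180-.3,z,True).round(4)
print('edge',F(50,212,.07),F(380,212,.07));print('plate top back',F(95,252,.106),F(310,250,.106),'fin top back',F(168,265,.138),F(240,264,.138),'fin top fr? ',F(205,350,.138));print('bar',F(151,235,.095),F(291,235,.095))
E
```

```text
edge [ 0.5609 -0.0226  0.07  ] [ 0.6287 -0.0283  0.07  ]
plate top back [ 0.5748 -0.0171  0.106 ] [ 0.6109 -0.0197  0.106 ] fin top back [ 0.5894 -0.0063  0.138 ] [ 0.599 -0.007  0.138] fin top fr?  [ 0.5932 -0.0197  0.138 ]
bar [ 0.5835 -0.0192  0.095 ] [ 0.6085 -0.0213  0.095 ]
```

Call:
carry_out --pt "0.003 0.004 0" --pt "0 0 0" --pt "0 0 0" --twist '[0,0,0]'

```text
clock: 27.25
tool_pos: [0.5951, -0.0277, 0.113]
eef_rot: [-0.706, 0.031, -0.029, 0.707]
contact_force: [-0.0, 0.5, -1.2]
opening: 0.134
```

Call:
carry_out --pt "0 0 -0.002" --pt "0 0 -0.002" --pt "0 0 -0.001" --pt "0 0 0" --twist '[0,0,0,0]'

```text
clock: 27.75
tool_pos: [0.595, -0.0278, 0.1078]
eef_rot: [-0.706, 0.031, -0.029, 0.707]
contact_force: [-0.7, 0.5, -0.4]
opening: 0.139
```

Call:
carry_out --pt "0 0 -0.0005" --pt "0 0 0" --pt "0 0 0" --twist '[0,0,0]'

```text
clock: 28.12
tool_pos: [0.595, -0.0278, 0.1075]
eef_rot: [-0.706, 0.031, -0.029, 0.707]
contact_force: [0.4, 0.0, 0.2]
opening: 0.134
```

Call:
carry_out --pt "0 0 0" --pt "0 0 0" --pt "0 0 0" --pt "0 0 0" --twist '[0,0,0,0]' --grip 0.035

```text
clock: 28.62
tool_pos: [0.595, -0.0278, 0.1075]
eef_rot: [-0.706, 0.031, -0.029, 0.707]
contact_force: [0.6, -1.0, -1.2]
opening: 0.4
```

Call:
carry_out --pt "0 0 0.01" --pt "0 0 0.03" --pt "0 0 0.05" --pt "0 0.02 0.05" --pt "-0.03 0.05 0" --pt "-0.03 0.05 0" --pt "-0.03 0.05 0" --pt "0 0 0" --twist '[0,0,0,0,0,0,0,0]'

```text
clock: 29.62
tool_pos: [0.5023, 0.1478, 0.2481]
eef_rot: [-0.705, 0.028, -0.025, 0.708]
contact_force: [2.1, -1.0, 0.1]
opening: 0.399
```

```bash
python3 - <<'E'
from h import *
s=get_state();print(s['clock'],s['tool_pos'],s['contact_force'],s['opening'])
q=save('top','t2.png',(280,170,400,240),5);a=cv2.imread('pics/t2.png')
q=save('side','s6.png',(300,190,420,325),4.4);b=cv2.imread('pics/s6.png')
im=np.zeros((600,800,3),np.uint8)
b=b[:, :528];a=cv2.rotate(a,cv2.ROTATE_90_CLOCKWISE)
a=a[:594,40:312]
im[:a.shape[0],:a.shape[1]]=a;im[:b.shape[0],272:272+b.shape[1]]=b
cv2.imwrite('pics/m5.png',cv2.convertScaleAbs(im,alpha=1.5))
E
```

```text
29.625 [0.50225457 0.14776438 0.24812429] [ 2.06211704 -0.98675216  0.08987324] 0.39869399333266303
```

View pics/m5.png

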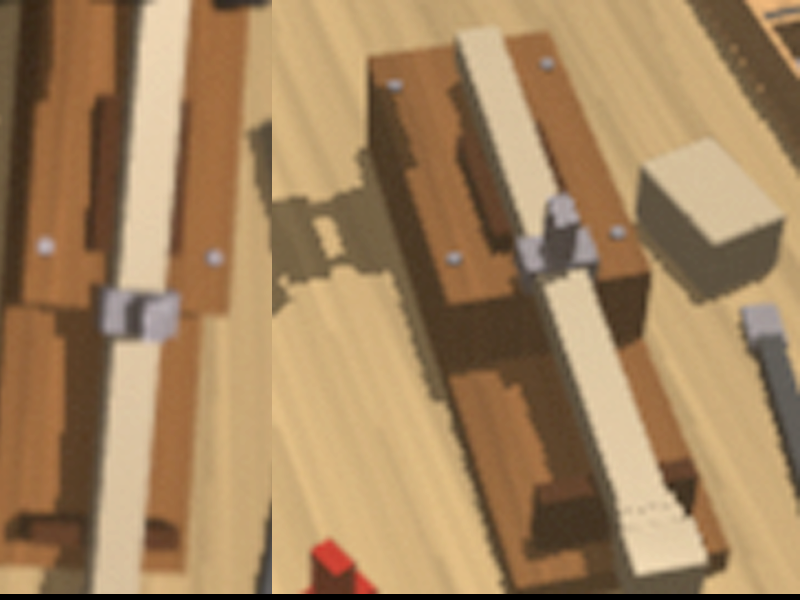

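```bash
python3 - <<'E'
from h import *
p=camera_params('top')
F=lambda x,y,z:at(p,280+y/5-.4,170+(309-x)/5-.4,z).round(4)
print('edge',F(20,304,.07),F(228,314,.07),'plate bk',F(101,288,.1),F(182,291,.1),'fr',F(101,335,.098),F(182,340,.098))
print('bar',F(119,270,.096),F(167,270,.096),F(107,360,.092),F(157,360,.092))
p=camera_params('side')
G=lambda x,y,z:at(p,300+(x-272)/4.4-.4,190+y/4.4-.4,z).round(4)
print('edge',G(447,304,.07),G(649,272,.07),'plate fr',G(532,278,.098),G(597,266,.098),'plate bk',G(515,238,.1))
print('rear top if tipped',G(457,36,.111),G(498,28,.111),'if level',G(457,36,.094),G(498,28,.094),'cap if tipped',G(628,572,.088),G(705,560,.088),'level',G(628,572,.102))
E
```

```text
edge [ 0.5388 -0.0234  0.07  ] [ 0.6493 -0.0313  0.07  ] plate bk [ 0.5752 -0.0149  0.1   ] [ 0.6172 -0.0174  0.1   ] fr [ 0.5753 -0.0388  0.098 ] [ 0.6173 -0.0424  0.098 ]
bar [ 0.5856 -0.0061  0.096 ] [ 0.6106 -0.0067  0.096 ] [ 0.5794 -0.052   0.092 ] [ 0.6055 -0.0527  0.092 ]
edge [ 0.5401 -0.0203  0.07  ] [ 0.6487 -0.0304  0.07  ] plate fr [ 0.5778 -0.0404  0.098 ] [ 0.6123 -0.0425  0.098 ] plate bk [ 0.5786 -0.0131  0.1   ]
rear top if tipped [0.598  0.1347 0.111 ] [0.6221 0.1344 0.111 ] if level [0.605  0.1535 0.094 ] [0.6297 0.1532 0.094 ] cap if tipped [ 0.5589 -0.2168  0.088 ] [ 0.595  -0.2211  0.088 ] level [ 0.554  -0.2258  0.102 ]
```

The saddle centre is about 1 mm beyond the edge, and it looks seated and released. The bar's length (about 0.357 m) only fits the tipped pose. Handing in.

```bash
python3 -c "
from h import *
print(job.finish_job())"
```

```text
the job is handed in; nothing more can be done
None
```

I slid the bar out in 5 mm nudges, letting go after each one, until it tipped on its own onto the catch. I then set the steel saddle astride it at the edge, released it, moved the arm clear and handed the job in. The hand-in gives no verdict.

**Checks that passed**
- **Bar tipped:** in the side view its measured length is about 357 mm for a tipped pose, against 360 mm actual. A level pose would give about 380 mm, so it is tipped.
- **Saddle position:** its centre is 1 to 1.5 mm beyond the edge in both the top and side views. Sideways it is within about 1 mm of the bar's centre line.
- **Forces and time:** pushing force read at the wrist after each nudge was at most about 5 N. The clock stood at about 30 s.

**Not measured directly**
- **Catch load:** I had no reading for it. The bar stayed level one 5 mm nudge earlier, so I estimate no more than about 0.4 N, under the 0.45 N limit.
- **Saddle contact:** wrist-force noise of about ±1 N hid the moment of contact, so I let go within an estimated 1 mm of touching. That it is fully seated is judged from the pictures only.

**Disagreements:** the edge position differed by 2 to 3 mm between views. One small positioning move also came out 2 to 3 mm off, which I corrected before lowering the saddle. I touched no bystander as far as I could see, but did not measure them afterwards.

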